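# Load the porcelain lifting jig and hold its cam at full lift

## Task

With the lifting jig's lever still down, stand the three white porcelain blanks from the blue felt upright and fully down in its pockets, one after the other in the order of the dots: first the tallest in the one-dot pocket, then the middle-height one in the two-dot pocket, then the shortest in the three-dot pocket. Then swing the jig's cam lever up to upright, where the carriage is lifted highest, and finish while still holding the lever there with the gripper, because it springs back when let go. Do not knock a blank over, and leave the other things on the table where they are.

Things in the scene. Friction and masses are not known exactly. Their poses are not given: they have to be found in the camera images.
- jig: lifting jig fixed to the table: grey base 130 x 270 mm, carriage plate (aluminium, 100 x 260 x 18 mm, top 88 mm above the table when down) sliding up on two 10 mm posts (122 mm high, at y = +-117 mm), cam lever at the -y end. Origin: centre of its underside, z up, x away from the robot (turned up to 0.3 rad), y along the pocket row (pockets at y = -75, 0, 75 mm).
- pocket1 (a point): the one-dot pocket, marked by one small dark dot on the carriage's -x edge: a round recess 46 mm across, 8 mm deep, flat floor. It is the pocket nearest the lever. This point is on its axis at the mouth, level with the carriage's top face, and rises with the carriage. Axes as jig.
- pocket2 (a point): the two-dot pocket, marked by two small dark dots on the carriage's -x edge: a round recess 46 mm across, 8 mm deep, flat floor. It is the middle pocket. This point is on its axis at the mouth, level with the carriage's top face, and rises with the carriage. Axes as jig.
- pocket3 (a point): the three-dot pocket, marked by three small dark dots on the carriage's -x edge: a round recess 46 mm across, 8 mm deep, flat floor. It is the pocket farthest from the lever. This point is on its axis at the mouth, level with the carriage's top face, and rises with the carriage. Axes as jig.
- lever (a joint): cam lever angle (rad), growing as it swings up: 0 down, pointing to the jig's -x and 0.17 rad above level; 1.40 upright, carriage highest; beyond that the carriage sinks again; stop at 1.90. Starts at 0 to 0.25. A spring and stiff bearing resist (up to about 12 N at the grip bar); let go near the top, it swings back down.
- lever_grip (a point): centre of the lever's black round grip bar: 16 mm thick, 70 mm long, level along the jig's y, held at its +y end only by the flat lever arm (10 mm thick, 18 mm wide, 37 mm from this point). Fingers closing along the jig's x can straddle it from above. At lever angle q it lies 110*sin(1.40-q) mm from lever_axis towards the jig's -x and 110*cos(1.40-q) mm above it.
- lever_axis (a point): fixed point on the lever's turning axis (along the jig's y), 36 mm above the table, in the plane in which lever_grip swings. The grip bar does not spin on the lever: it turns with it, so in a hand that keeps its direction the bar must slip between the fingers (a light grip or a plain push is enough).
- carriage (a joint): height of the carriage above its lowest position (m): 0 down, 0.018 at its highest; it rests by its own weight on the cam, which lifts it.
- vase_center (a point): the tallest blank: a small bud vase with a narrowed neck (22 mm) and a flared lip; plain white porcelain, round, 96 mm tall, about 0.1 kg; a straight cylinder 42 mm across from its underside up to 60 mm. This point is on its axis, half-way up (48 mm above the underside); z is up its axis. Starts standing on the table (the blue felt is level with the table).
- shaker_center (a point): the middle-height blank: a shaker with a rounded dome top; plain white porcelain, round, 78 mm tall, about 0.1 kg; a straight cylinder 42 mm across from its underside up to 57 mm. This point is on its axis, half-way up (39 mm above the underside); z is up its axis. Starts standing on the table (the blue felt is level with the table).
- pot_center (a point): the shortest blank: a little pot with a flat shoulder and a knob (16 mm) on top; plain white porcelain, round, 60 mm tall, about 0.1 kg; a straight cylinder 42 mm across from its underside up to 45 mm. This point is on its axis, half-way up (30 mm above the underside); z is up its axis. Starts standing on the table (the blue felt is level with the table).
- tweezers: bystander: green tweezers, 130 mm long, 9 mm high, lying on the felt along its own x among the blanks. Origin under its middle.
- dish: bystander: white porcelain dish, 100 mm across, 18 mm high. Origin: centre of its underside.
- scissors: bystander: scissors lying flat, about 175 mm long, 11 mm high. Origin near the pivot, on the table.
- sponge: bystander: yellow sponge block 100 x 65 x 32 mm. Origin: centre of its underside.
- brayer: bystander: rubber hand roller with a wooden handle, 155 mm long, 36 mm high. Origin: under the roller's middle.
- jar: bystander: glass jar with a steel lid, 60 mm across, 75 mm high. Origin: centre of its underside.
- mug: bystander: white porcelain mug, 76 mm across, 85 mm high. Origin: centre of its underside.
Things that resemble listed ones, but are neither listed nor needed, are in the scene too. Leave any brown look-alike of the part that bears vase_center alone.

How it is judged:
By the outcome, as a careful person would: the job done as asked, in the order asked, and still so for the second after the job is handed in, while the arm keeps its last pose, push and grip.
It also fails if it takes over 72 s, if anything falls off the work surface, if the arm or the gripper's body presses on something with over 40 N, if the wrist force passes 120 N, or if a joint passes its speed limit or range.

## Robot

A 6-joint arm with a two-finger parallel gripper is mounted at the origin on the work surface. World frame = base frame: x ahead of the robot, y to its left, z up, the work surface at z = 0. Lengths are in m, angles in rad, forces in N, time in s.
With the tool pointing down it reaches from about 0.25 to 0.775 m from the base axis. Payload 4 kg.
Tool frame: the origin (TCP) lies midway between the tips of the shut fingers; the grasp point (between the pads) lies 19 mm behind it; z points along the fingers, y is the direction in which the jaws open and shut (so a half turn about z gives the same grasp; the last joint's range is limited). The gripper opens to 94 mm and grips with 3 to 60 N. Pads are 16 mm wide; open, the fingers measure 119 mm over their backs; the gripper's body (75 mm by 177 mm) begins 78 mm behind the grasp point.
Start: joints at [-1.264, 0.087, 1.371, -0, 1.684, -0.103], TCP at [0.219, -0.504, 0.206] pointing down, gripper open.
Joint ranges: [-3.1, 3.1], [-0.76, 2.03], [0.27, 2.55], [-1.08, 4.22], [0.17, 2.65], [-2.57, 2.57]. Speed limits (rad/s): [2.79, 2.79, 3.14, 3.14, 3.14, 3.14].

## Interface

Orientations are given as a unit quaternion [x, y, z, w].
In Python, from rig import get_obs, camera, job_done gives the robot as it stands. The module is installed in compiled form; this text tells all that it offers.
- The arm moves only by the tool drive_tool, never from a script. Its argument "moves" is a list of rows, each an object with "offset": the shift along the tool's x, y, z in m, a list of three; "twist": the turn about the tool's z in rad. In form: [{"offset": [tx, ty, tz], "twist": twist}, ...]. A call has 1 to 8 rows; each row is the pose to reach, as a shift and turn from the pose measured when the call began, along the tool's axes at that moment; what a row does not reach only later rows make up. A row lasts 1/12 s, in which the tool goes at most 41.7 mm and 7.16 degrees, less where a joint would pass 70% of its speed; a pose out of reach is approached as far as the arm can. A call with a gripper value outside its range is refused whole. "grip" is the closure in counts, from 0 (fully open) to 255 (shut), set as the call begins (left out, the last holds). The fingers move at their own pace and stop on an object; "force" is the grip in N (left out, the last holds). Time passes only in rows, so rows that repeat a pose let the fingers close. It gives the time, the measured TCP pose, the force and the opening at its end, in the units of the state.
- get_obs(): the state, without advancing time (a new reading comes with each control period).
- camera(name): name is "scene" or "side" or "wrist"; returns a dict with "frame" (384x512x3 uint8, blue, green, red), "fx", "fy", "cx", "cy" (pixels), "extrinsics" (4x4, takes a point from camera to world coordinates). Camera axes: x right, y up, looking along -z (the intrinsics and any distortion apply to the point x, -y, -z); pixel columns grow to the right and rows downward; lengths in m; the calibration is good to about 2 mm. The wrist camera is an equidistant fisheye: a pixel r from the principal point sees the ray r / f radians off the axis. A picture is of the moment at which its call begins. There is no depth.
- job_done(): hands the job in, once; it reports no verdict.
The state is a dict: "t": time; "joint_pos": joint angles; "qd": joint speeds; "joint_torque": joint torques, N m; "position": TCP position; "eef_rot": TCP orientation; "ft_force": force on the tool from outside, world axes, zero at the start; "wrist_torque": the same for the moment, N m; "grip_width": finger opening in m.
Only numpy, scipy, OpenCV 4.12 (cv2) and the standard library are available. Lean on these libraries where they do the work, as an engineer would, in place of code of your own. Each camera call takes 0.05 s, during which the arm holds its last target. There are 200 camera calls.

## Working session

There is one attempt and no reset: what is moved stays moved. The work goes in short steps, Python scripts to look and compute and a tool call to move; the robot and the scene stay as the last step left them, time stands still between calls to the robot, and variables do not carry over. Pictures are saved under pics/ and viewed, about 8 in all and at most 12, crops included, and the job is handed in when it is done.

Besides the shell and the picture viewer there is one more tool, called after "Emit:" in YAML: its name, and indented under it one key for each argument. drive_tool: Moves the arm, as the interface text tells. Its arguments: {"type":"object","properties":{"moves":{"type":"array"},"grip":{"type":"number"},"force":{"type":"number"}},"required":["moves"]}

```bash
mkdir -p pics
cat > h.py <<'E'
import numpy as np, cv2
from rig import get_obs, camera, job_done
from scipy.spatial.transform import Rotation as R
def ray(c,u,v,fish=False):
    x=(u-c["cx"])/c["fx"]; y=(v-c["cy"])/c["fy"]
    if fish:
        r=np.hypot(x,y); s=np.sin(r)/max(r,1e-9); d=np.array([x*s,-y*s,-np.cos(r)])
    else: d=np.array([x,-y,-1.])
    E=np.array(c["extrinsics"]); return E[:3,3],E[:3,:3]@d
def at(c,u,v,z,fish=False):
    o,d=ray(c,u,v,fish); return o+d*(z-o[2])/d[2]
def proj(c,p,fish=False):
    E=np.array(c["extrinsics"]); q=E[:3,:3].T@(np.array(p)-E[:3,3]); q=np.array([q[0],-q[1],-q[2]])
    if fish:
        r=np.hypot(q[0],q[1]); k=np.arctan2(r,q[2])/max(r,1e-9)
    else: k=1/q[2]
    return np.array([c["cx"]+c["fx"]*q[0]*k,c["cy"]+c["fy"]*q[1]*k])
E
python3 - <<'E'
from h import *
import pickle
cs={n:camera(n) for n in("scene","side","wrist")}
pickle.dump(cs,open("c0.pkl","wb"))
for n,c in cs.items(): print(n,c["fx"],c["cx"],c["cy"],np.round(c["extrinsics"],3).tolist(),[k for k in c])
for n in("scene","side"): cv2.imwrite(f"pics/{n}0.png",cv2.resize(cs[n]["frame"],(800,600),interpolation=cv2.INTER_CUBIC))
print(get_obs())
E
```

```text
scene 486.34545929916976 257.8586268646248 184.91287699421173 [[0.218, -0.566, 0.795, 1.807], [0.976, 0.109, -0.19, -0.229], [0.021, 0.817, 0.576, 0.964], [0.0, 0.0, 0.0, 1.0]] ['frame', 'fx', 'fy', 'cx', 'cy', 'extrinsics']
side 354.2426821894425 253.68111390129891 193.343954674694 [[-0.971, 0.135, -0.197, 0.304], [-0.238, -0.621, 0.747, 0.936], [-0.022, 0.772, 0.635, 0.86], [0.0, 0.0, 0.0, 1.0]] ['frame', 'fx', 'fy', 'cx', 'cy', 'extrinsics']
wrist 297.3186396354542 255.19020965779498 193.27066044419655 [[0.399, 0.893, 0.208, 0.279], [-0.917, 0.389, 0.086, -0.478], [-0.004, -0.225, 0.974, 0.384], [0.0, 0.0, 0.0, 1.0]] ['frame', 'fx', 'fy', 'cx', 'cy', 'extrinsics']
{'t': 0.15, 'joint_pos': array([-1.26411325e+00,  8.77706870e-02,  1.37184219e+00, -2.17384960e-05,
        1.68361294e+00, -1.03096804e-01]), 'qd': array([ 0.00248147, -0.00117333, -0.00447333,  0.00047472, -0.00046877,
       -0.00077893]), 'joint_torque': array([ 1.60012245e-03, -3.40643156e+01, -3.02792788e+01,  7.19123636e-02,
        3.05477448e-02, -1.17905411e-04]), 'position': array([ 0.21899137, -0.50408011,  0.20461394]), 'eef_rot': array([ 9.79083304e-01,  2.03458146e-01, -9.37236864e-05, -8.11252370e-04]), 'ft_force': array([-0.2175083 , -0.17832046, -0.54781179]), 'wrist_torque': array([ 0.01825211, -0.02183305,  0.0211655 ]), 'grip_width': 0.09429813433755163}
```

View pics/scene0.png

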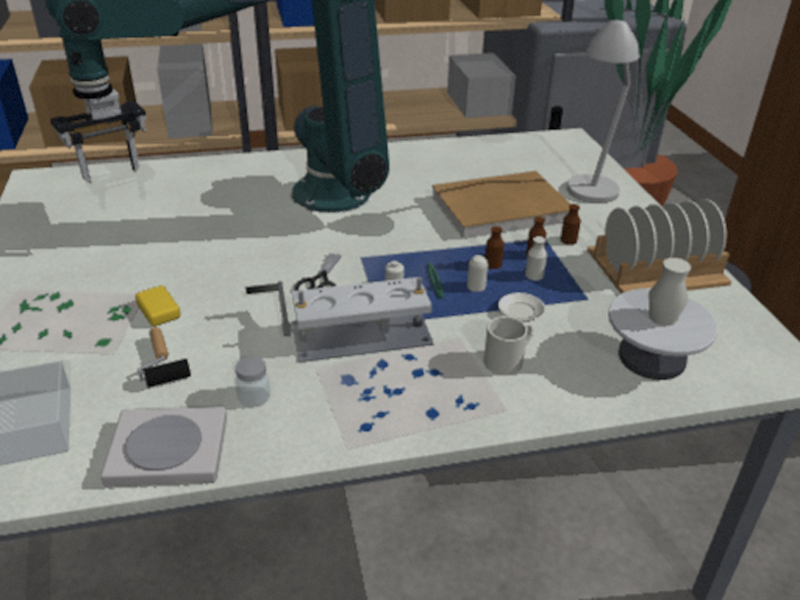

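View pics/side0.png

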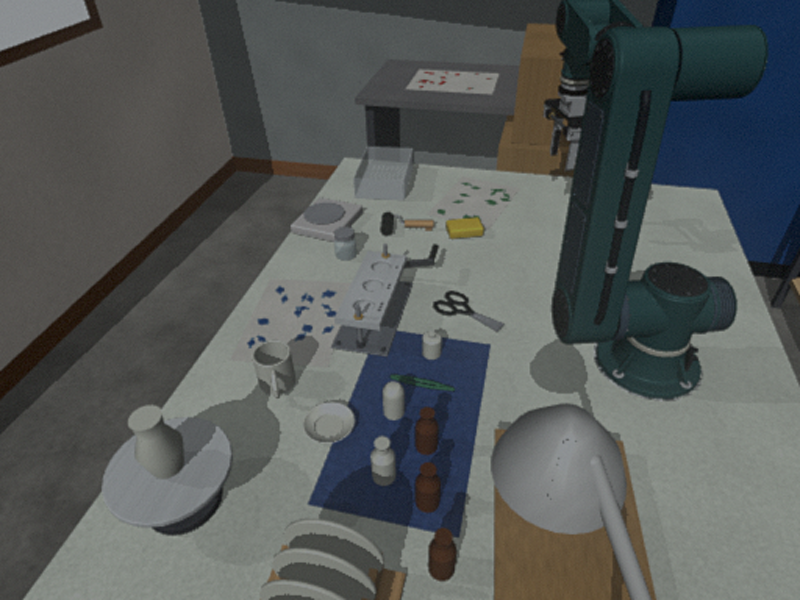

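Candidates for the vase: white bud vase at scene (537,258), brown bottles at (495,248), (538,235), (571,225), and the big grey vase on the stand at (672,292). I choose the white one on the felt. The shaker is at (478,272) and the pot at (395,272).

Run:
```python
from h import *
import pickle
cs=pickle.load(open("c0.pkl","rb"))
a=cs["scene"]["frame"][135:235,150:375]; a=cv2.resize(a,(800,356),interpolation=cv2.INTER_CUBIC)
cv2.imwrite("pics/a.png",a)
b=cs["side"]["frame"][145:325,190:340]; b=cv2.resize(b,(500,600),interpolation=cv2.INTER_CUBIC)
cv2.imwrite("pics/b.png",b)
```

```text
(no output)
```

View pics/a.png

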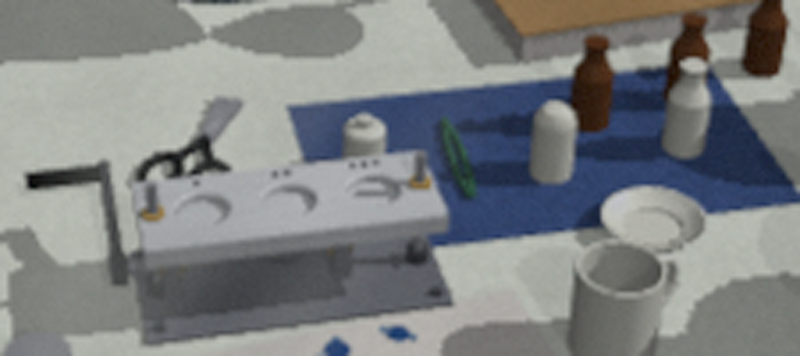

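View pics/b.png

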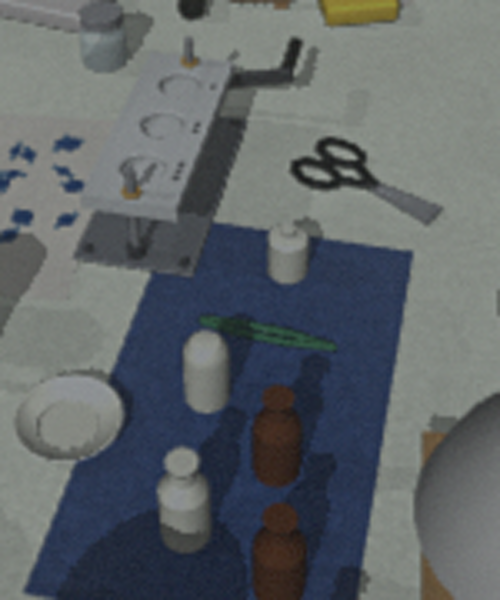

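```bash
cat >> h.py <<'E'
def tri(rays):
    A=np.zeros((3,3));b=np.zeros(3)
    for o,d in rays:
        d=d/np.linalg.norm(d);P=np.eye(3)-np.outer(d,d);A+=P;b+=P@o
    p=np.linalg.solve(A,b)
    return p,[np.linalg.norm(np.cross(p-o,d/np.linalg.norm(d))) for o,d in rays]
E
python3 - <<'E'
from h import *
import pickle
cs=pickle.load(open("c0.pkl","rb"))
A=lambda u,v:(150+u/3.5556,135+v/3.5556)
B=lambda u,v:(190+u/3.3333,145+v/3.3333)
pts={"p1":((203,211),(182,87),.088),"p2":((290,201),(162,127),.088),"p3":((373,190),(142,171),.088),
"post1":((152,184),(188,40),.122),"post3":((420,155),(131,168),.122),
"vase lip":((692,66),(181,460),.093),"vase mid":((687,125),(185,517),.04),"shaker mid":((553,143),(206,372),.039),"pot mid":((364,140),(288,255),.03),
"grip":((65,178),(294,55),.08),"armroot":((118,272),(237,78),.036)}
for k,(a,b,z) in pts.items():
    p,e=tri([ray(cs["scene"],*A(*a)),ray(cs["side"],*B(*b))])
    print(k,p.round(3),np.round(e,3),"S",at(cs["scene"],*A(*a),z)[:2].round(3),"D",at(cs["side"],*B(*b),z)[:2].round(3))
E
```

```text
p1 [ 0.61  -0.1    0.083] [0.001 0.001] S [ 0.616 -0.101] D [ 0.609 -0.092]
p2 [ 0.612 -0.024  0.084] [0.001 0.001] S [ 0.616 -0.026] D [ 0.611 -0.017]
p3 [0.612 0.05  0.084] [0.003 0.003] S [0.613 0.048] D [0.611 0.058]
post1 [ 0.613 -0.142  0.119] [0.001 0.001] S [ 0.616 -0.143] D [ 0.612 -0.136]
post3 [0.611 0.089 0.118] [0. 0.] S [0.617 0.088] D [0.609 0.094]
vase lip [0.479 0.395 0.093] [0.001 0.001] S [0.477 0.394] D [0.479 0.396]
vase mid [0.477 0.399 0.023] [0.001 0.001] S [0.5   0.387] D [0.474 0.411]
shaker mid [0.495 0.254 0.032] [0.001 0.001] S [0.504 0.249] D [0.494 0.261]
pot mid [0.451 0.078 0.026] [0.004 0.004] S [0.451 0.075] D [0.452 0.087]
grip [ 0.505 -0.213  0.063] [0.002 0.002] S [ 0.533 -0.213] D [ 0.5   -0.192]
armroot [ 0.579 -0.186  0.023] [0.018 0.018] S [ 0.619 -0.177] D [ 0.569 -0.193]
```

Emit:
drive_tool:
  moves:
    - {"offset": [0.025, -0.03, 0], "twist": -0.125}
    - {"offset": [0.05, -0.06, 0], "twist": -0.25}
    - {"offset": [0.075, -0.09, 0], "twist": -0.375}
    - {"offset": [0.1, -0.12, 0], "twist": -0.5}
    - {"offset": [0.125, -0.15, 0], "twist": -0.625}
    - {"offset": [0.15, -0.18, 0], "twist": -0.75}
    - {"offset": [0.175, -0.21, 0], "twist": -0.875}
    - {"offset": [0.2, -0.24, 0], "twist": -1.0}
  grip: 85
  force: 15

```text
t: 0.82
position: [0.3067, -0.2024, 0.2047]
eef_rot: [0.76, 0.65, 0.0, -0.001]
ft_force: [0.9, 0.7, -1.1]
grip_width: 0.0628
```

Emit:
drive_tool:
  moves:
    - {"offset": [0.04, 0.003, 0], "twist": -0.08}
    - {"offset": [0.08, 0.005, 0], "twist": -0.157}
    - {"offset": [0.12, 0.008, 0], "twist": -0.157}
    - {"offset": [0.16, 0.01, 0], "twist": -0.157}
    - {"offset": [0.2, 0.013, 0], "twist": -0.157}
    - {"offset": [0.24, 0.016, 0], "twist": -0.157}
    - {"offset": [0.28, 0.019, 0], "twist": -0.157}
    - {"offset": [0.317, 0.021, 0], "twist": -0.157}

```text
t: 1.48
position: [0.3764, 0.1099, 0.2052]
eef_rot: [0.706, 0.708, 0.001, -0.001]
ft_force: [1.1, -0.5, -0.1]
grip_width: 0.0624
```

Emit:
drive_tool:
  moves:
    - {"offset": [0.036, 0.013, 0], "twist": 0}
    - {"offset": [0.072, 0.026, 0], "twist": 0}
    - {"offset": [0.108, 0.039, 0], "twist": 0}
    - {"offset": [0.144, 0.052, 0], "twist": 0}
    - {"offset": [0.18, 0.065, 0], "twist": 0}
    - {"offset": [0.216, 0.077, 0], "twist": 0}
    - {"offset": [0.25, 0.09, 0], "twist": 0}
    - {"offset": [0.286, 0.102, 0], "twist": 0}

```text
t: 2.15
position: [0.4779, 0.3978, 0.205]
eef_rot: [0.706, 0.708, 0.0, -0.001]
ft_force: [0.3, -0.3, 0.2]
grip_width: 0.0628
```

Run:
```python
from h import *
import pickle
c=camera("wrist");pickle.dump(c,open("c1.pkl","wb"))
cv2.imwrite("pics/w1.png",c["frame"]); o=get_obs();print(o["position"],o["eef_rot"],proj(c,[.478,.396,.096],True),proj(c,o["position"],True))
```

```text
[0.47885422 0.4038379  0.20180808] [ 0.70482963  0.70937153  0.00086165 -0.00254524] [255.24848366 194.51784507] [256.6382418  220.02166557]
```

View pics/w1.png

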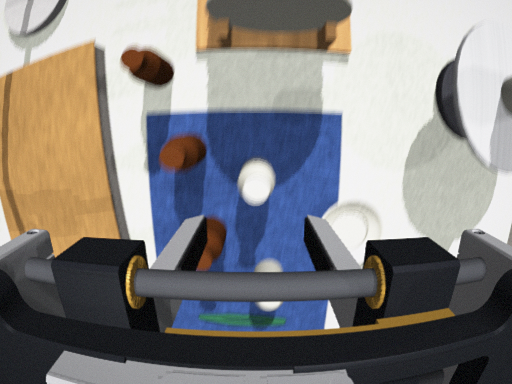

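Run:
```python
from h import *
import pickle
c=pickle.load(open("c1.pkl","rb"))
f=c["frame"].astype(int); m=((f.min(2)>120)).astype(np.uint8); m[:140]=0;m[215:]=0;m[:,:225]=0;m[:,290:]=0
n,l,s,ce=cv2.connectedComponentsWithStats(m); print(s,ce)
cv2.imwrite("pics/w1c.png",cv2.resize(c["frame"][140:330,190:330],(560,760-160),interpolation=cv2.INTER_CUBIC))
for v in(185,190):print(at(c,257,v,.094,True))
for z in(.0,.06,.096):print(z,proj(c,[.478,.396,z],True))
```

```text
[[     0      0    512    384 195295]
 [   238    159     37     47   1313]] [[255.49598812 191.56691672]
 [256.09672506 181.5468393 ]]
[0.4797162  0.40527171 0.094     ]
[0.47973819 0.40017511 0.094     ]
0.0 [255.23583568 177.86179435]
0.06 [255.24291407 187.16380513]
0.096 [255.24848366 194.51784507]
```

View pics/w1c.png

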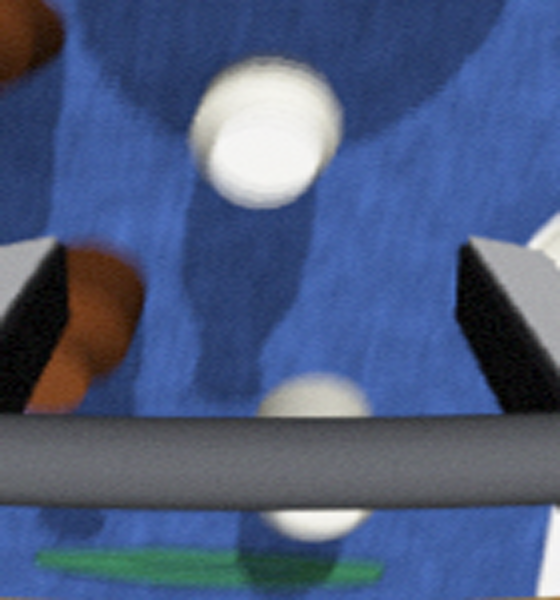

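Emit:
drive_tool:
  moves:
    - {"offset": [0, 0, 0.03], "twist": 0}
    - {"offset": [0, 0, 0.065], "twist": 0}
    - {"offset": [0, 0, 0.1], "twist": 0}
    - {"offset": [0, 0, 0.125], "twist": 0}
    - {"offset": [0, 0, 0.14], "twist": 0}
    - {"offset": [0, 0, 0.14], "twist": 0}

```text
t: 2.7
position: [0.4753, 0.4021, 0.0558]
eef_rot: [0.705, 0.709, -0.005, -0.004]
ft_force: [-0.4, 0.0, -0.6]
grip_width: 0.0622
```

Emit:
drive_tool:
  moves:
    - {"offset": [-0.002, 0.002, 0.02], "twist": 0}
    - {"offset": [-0.004, 0.003, 0.036], "twist": 0}
    - {"offset": [-0.004, 0.003, 0.036], "twist": 0}
    - {"offset": [-0.004, 0.003, 0.036], "twist": 0}

```text
t: 3.03
position: [0.4779, 0.3979, 0.02]
eef_rot: [0.705, 0.709, -0.005, -0.004]
ft_force: [0.6, 0.1, -0.1]
grip_width: 0.0625
```

Emit:
drive_tool:
  moves:
    - {"offset": [0, 0, 0], "twist": 0}
    - {"offset": [0, 0, 0], "twist": 0}
    - {"offset": [0, 0, 0], "twist": 0}
    - {"offset": [0, 0, 0], "twist": 0}
    - {"offset": [0, 0, 0], "twist": 0}
    - {"offset": [0, 0, 0], "twist": 0}
  grip: 255
  force: 15

```text
t: 3.53
position: [0.4784, 0.3986, 0.0218]
eef_rot: [0.705, 0.709, -0.004, -0.004]
ft_force: [-1.7, -0.1, 6.6]
grip_width: 0.0415
```

Emit:
drive_tool:
  moves:
    - {"offset": [0, 0, -0.02], "twist": 0}
    - {"offset": [0, 0, -0.055], "twist": 0}
    - {"offset": [0, 0, -0.09], "twist": 0}
    - {"offset": [0, 0, -0.125], "twist": 0}
    - {"offset": [-0.015, 0.004, -0.15], "twist": 0}
    - {"offset": [-0.045, 0.012, -0.16], "twist": 0}
    - {"offset": [-0.08, 0.021, -0.16], "twist": 0}
    - {"offset": [-0.115, 0.031, -0.16], "twist": 0}

```text
t: 4.2
position: [0.5121, 0.2833, 0.1824]
eef_rot: [0.704, 0.71, -0.003, -0.003]
ft_force: [0.3, 0.4, -0.7]
grip_width: 0.0416
```

Emit:
drive_tool:
  moves:
    - {"offset": [-0.038, 0.01, 0], "twist": 0}
    - {"offset": [-0.076, 0.02, 0], "twist": 0}
    - {"offset": [-0.114, 0.03, 0], "twist": 0}
    - {"offset": [-0.152, 0.04, 0], "twist": 0}
    - {"offset": [-0.19, 0.05, 0], "twist": 0}
    - {"offset": [-0.228, 0.06, 0], "twist": 0}
    - {"offset": [-0.26, 0.07, 0], "twist": 0}
    - {"offset": [-0.28, 0.075, 0], "twist": 0}

```text
t: 4.87
position: [0.5897, -0.0, 0.1806]
eef_rot: [0.705, 0.709, -0.004, -0.003]
ft_force: [-0.1, -0.8, -1.5]
grip_width: 0.0416
```

Emit:
drive_tool:
  moves:
    - {"offset": [-0.03, 0.006, 0], "twist": 0}
    - {"offset": [-0.06, 0.012, 0], "twist": 0}
    - {"offset": [-0.09, 0.018, 0], "twist": 0}
    - {"offset": [-0.1, 0.021, 0], "twist": 0}
    - {"offset": [-0.1, 0.021, 0], "twist": 0}
    - {"offset": [-0.1, 0.021, 0], "twist": 0}

```text
t: 5.37
position: [0.6109, -0.0996, 0.1796]
eef_rot: [0.706, 0.709, -0.004, -0.004]
ft_force: [0.5, 0.6, -0.4]
grip_width: 0.0412
```

Run:
```python
from h import *
import pickle
cs={n:camera(n) for n in("scene","side","wrist")}
cs["o"]=get_obs(); pickle.dump(cs,open("c2.pkl","wb")); print(cs["o"]["position"])
a=cv2.resize(cs["scene"]["frame"][130:230,150:290],(560,400),interpolation=cv2.INTER_CUBIC)
b=cv2.resize(cs["side"]["frame"][115:215,205:265],(240,400),interpolation=cv2.INTER_CUBIC)
cv2.imwrite("pics/d.png",np.hstack([a,b]))
```

```text
[ 0.61102162 -0.09817515  0.18043747]
```

View pics/d.png

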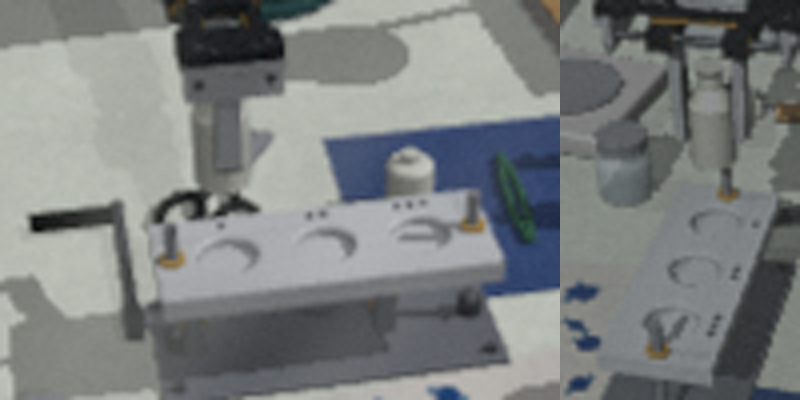

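```bash
cat > fit.py <<'E'
from h import *
import pickle
from scipy.ndimage import map_coordinates
cs=pickle.load(open("c0.pkl","rb"))
t=np.linspace(0,2*np.pi,60,endpoint=False)
def model():
    P=[]
    s=np.linspace(-.125,.125,80); P+=[(sx*.05,y,.088) for sx in(-1,1) for y in s]
    s=np.linspace(-.045,.045,30); P+=[(x,sy*.13,.088) for sy in(-1,1) for x in s]
    for y in(-.075,0,.075): P+=[(.023*np.cos(a),y+.023*np.sin(a),.088) for a in t]
    return np.array(P)
M=model()
def grad(c,sg):
    g=cv2.GaussianBlur(cv2.cvtColor(c["frame"],cv2.COLOR_BGR2GRAY).astype(np.float32),(0,0),sg)
    return np.hypot(cv2.Sobel(g,cv2.CV_32F,1,0),cv2.Sobel(g,cv2.CV_32F,0,1))
def score(c,G,x,y,yaw):
    Q=M.copy(); Q[:,:2]=M[:,:2]@np.array([[np.cos(yaw),np.sin(yaw)],[-np.sin(yaw),np.cos(yaw)]])+[x,y]
    E=np.array(c["extrinsics"]); q=(Q-E[:3,3])@E[:3,:3]
    u=c["cx"]-c["fx"]*q[:,0]/q[:,2]; v=c["cy"]+c["fy"]*q[:,1]/q[:,2]
    g=np.minimum(map_coordinates(G,[v,u],order=1),80); return g.mean()
from scipy.optimize import differential_evolution as de
if __name__=="__main__":
    Gs={n:grad(cs[n],.8) for n in("scene","side")}
    for names in(("scene",),("side",),("scene","side")):
        r=de(lambda p:-sum(score(cs[n],Gs[n],*p) for n in names),[(.59,.63),(-.045,-.005),(-.08,.08)],seed=0)
        print(names,r.x.round(4),r.fun)
    c2=pickle.load(open("c2.pkl","rb")); o=c2["o"]["position"]
    for n,z0 in(("scene",.17),("side",.17)):
        g=cv2.cvtColor(c2[n]["frame"],cv2.COLOR_BGR2GRAY)
        for z in(.165,.17,.175):
            p=proj(c2[n],[*o[:2],z]); u=int(round(p[0])); v=int(round(p[1])); print(n,z,p.round(1),u-16,g[v,u-16:u+17].tolist())
E
python3 fit.py
```

```text
('scene',) [ 0.608  -0.0218  0.005 ] -68.4802474975586
('side',) [ 6.175e-01 -2.400e-02 -1.000e-04] -45.57939529418945
('scene', 'side') [ 0.6133 -0.0228 -0.0094] -108.21544
scene 0.165 [206.9 172.3] 191 [173, 173, 175, 174, 184, 189, 188, 144, 102, 98, 102, 105, 95, 87, 86, 78, 82, 84, 94, 110, 135, 150, 172, 184, 187, 187, 185, 182, 180, 181, 184, 183, 183]
scene 0.17 [206.9 170.8] 191 [174, 173, 175, 178, 184, 185, 186, 141, 99, 99, 103, 107, 95, 102, 105, 101, 101, 99, 95, 111, 137, 136, 165, 183, 187, 186, 185, 183, 180, 182, 183, 185, 183]
scene 0.175 [206.8 169.4] 191 [176, 173, 173, 173, 179, 181, 184, 133, 97, 101, 102, 106, 90, 94, 100, 102, 100, 100, 101, 120, 143, 137, 123, 150, 180, 185, 185, 182, 182, 181, 183, 185, 183]
side 0.165 [243.5 152.7] 228 [93, 96, 92, 96, 93, 91, 95, 127, 137, 110, 108, 119, 126, 125, 124, 122, 115, 110, 99, 87, 72, 112, 136, 138, 135, 137, 135, 137, 137, 139, 133, 102, 97]
side 0.17 [243.5 151.5] 227 [90, 95, 93, 95, 94, 92, 93, 92, 100, 129, 112, 113, 121, 124, 127, 127, 122, 115, 110, 101, 88, 75, 109, 135, 138, 136, 135, 138, 138, 137, 138, 137, 109]
side 0.175 [243.4 150.3] 227 [85, 92, 91, 93, 91, 93, 90, 95, 98, 94, 107, 113, 123, 123, 127, 122, 119, 116, 109, 100, 85, 72, 106, 108, 123, 129, 129, 129, 128, 130, 128, 131, 136]
```

Run:
```python
from h import *
import pickle
c=pickle.load(open("c2.pkl","rb"))["wrist"]
cv2.imwrite("pics/w2.png",cv2.resize(c["frame"][60:330,120:400],(622,600),interpolation=cv2.INTER_CUBIC))
for y in(-.097,-.022,.053): print(proj(c,[.612,y,.088],True))
```

```text
[257.15028741 195.2604481 ]
[257.81090877 114.41704747]
[258.36052292  35.19817584]
```

View pics/w2.png

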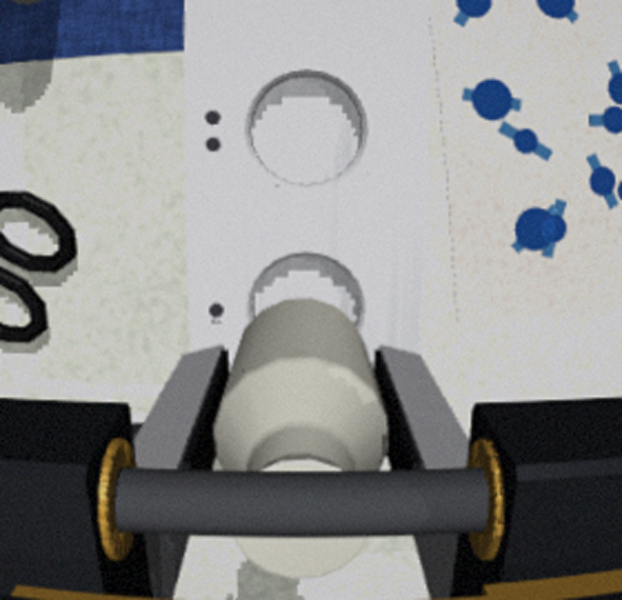

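Run:
```python
from h import *
import pickle
d=pickle.load(open("c2.pkl","rb"));c=d["wrist"];o=d["o"]["position"];print(o)
A=lambda u,v:(120+u/2.2214,60+v/2.2222)
print("vase bottom +y pt",at(c,*A(302,299),o[2]-.0215,True)," pocket1 top +y",at(c,*A(306.5,253),.088,True))
for uv in((307,70),(307,185),(248,127.5),(366,127.5)): print("p2",at(c,*A(*uv),.088,True))
```

```text
[ 0.61102162 -0.09817515  0.18043747]
vase bottom +y pt [ 0.61123542 -0.07964727  0.15893747]  pocket1 top +y [ 0.6125928  -0.07665433  0.088     ]
p2 [ 0.61219922 -0.00093687  0.088     ]
p2 [ 0.61255944 -0.04834725  0.088     ]
p2 [ 0.58831199 -0.0247228   0.088     ]
p2 [ 0.63643332 -0.02431478  0.088     ]
```

Emit:
drive_tool:
  moves:
    - {"offset": [0.001, 0.0015, 0.02], "twist": 0}
    - {"offset": [0.001, 0.0015, 0.04], "twist": 0}
    - {"offset": [0.001, 0.0015, 0.06], "twist": 0}
    - {"offset": [0.001, 0.0015, 0.066], "twist": 0}
    - {"offset": [0.001, 0.0015, 0.066], "twist": 0}
    - {"offset": [0.001, 0.0015, 0.066], "twist": 0}
    - {"offset": [0.001, 0.0015, 0.066], "twist": 0}

```text
t: 6.1
position: [0.6128, -0.0969, 0.1162]
eef_rot: [0.704, 0.71, -0.003, -0.002]
ft_force: [0.2, -0.3, -2.1]
grip_width: 0.0418
```

Emit:
drive_tool:
  moves:
    - {"offset": [0, 0, 0.004], "twist": 0}
    - {"offset": [0, 0, 0.007], "twist": 0}
    - {"offset": [0, 0, 0.01], "twist": 0}
    - {"offset": [0, 0, 0.012], "twist": 0}
    - {"offset": [0, 0, 0.0135], "twist": 0}
    - {"offset": [0, 0, 0.0145], "twist": 0}
    - {"offset": [0, 0, 0.0145], "twist": 0}

```text
t: 6.68
position: [0.6125, -0.0974, 0.1032]
eef_rot: [0.705, 0.71, -0.003, -0.002]
ft_force: [-2.7, -1.1, 4.6]
grip_width: 0.0414
```

Emit:
drive_tool:
  moves:
    - {"offset": [0, 0, 0.001], "twist": 0}
    - {"offset": [0, 0, 0.001], "twist": 0}

```text
t: 6.85
position: [0.6125, -0.0974, 0.1031]
eef_rot: [0.705, 0.71, -0.003, -0.001]
ft_force: [-2.7, -0.6, 5.3]
grip_width: 0.0418
```

Emit:
drive_tool:
  moves:
    - {"offset": [0, 0, 0], "twist": 0}
    - {"offset": [0, 0, 0], "twist": 0}
    - {"offset": [0, 0, 0], "twist": 0}
    - {"offset": [0, 0, 0], "twist": 0}
  grip: 85

```text
t: 7.18
position: [0.6125, -0.0972, 0.1024]
eef_rot: [0.704, 0.71, -0.003, -0.002]
ft_force: [-1.4, -0.8, -0.2]
grip_width: 0.062
```

Emit:
drive_tool:
  moves:
    - {"offset": [0, 0, -0.025], "twist": 0}
    - {"offset": [0, 0, -0.06], "twist": 0}
    - {"offset": [0, 0, -0.095], "twist": 0}
    - {"offset": [0.01, -0.003, -0.105], "twist": 0}
    - {"offset": [0.045, -0.015, -0.105], "twist": 0}
    - {"offset": [0.082, -0.027, -0.105], "twist": 0}
    - {"offset": [0.12, -0.039, -0.105], "twist": 0}
    - {"offset": [0.155, -0.051, -0.105], "twist": 0}

```text
t: 7.85
position: [0.56, 0.0596, 0.2066]
eef_rot: [0.705, 0.71, -0.003, -0.002]
ft_force: [0.4, -0.1, 0.3]
grip_width: 0.0626
```

Emit:
drive_tool:
  moves:
    - {"offset": [0.038, -0.013, 0], "twist": 0}
    - {"offset": [0.075, -0.025, 0], "twist": 0}
    - {"offset": [0.113, -0.038, 0], "twist": 0}
    - {"offset": [0.15, -0.05, 0], "twist": 0}
    - {"offset": [0.18, -0.06, 0], "twist": 0}
    - {"offset": [0.197, -0.0665, 0], "twist": 0}
    - {"offset": [0.197, -0.0665, 0], "twist": 0}
    - {"offset": [0.197, -0.0665, 0], "twist": 0}

```text
t: 8.52
position: [0.4914, 0.2568, 0.2061]
eef_rot: [0.704, 0.71, -0.003, -0.002]
ft_force: [-0.0, 0.2, 0.3]
grip_width: 0.0628
```

Run:
```python
from h import *
import pickle
cs={n:camera(n) for n in("scene","wrist")};cs["o"]=get_obs();pickle.dump(cs,open("c3.pkl","wb"));print(cs["o"]["position"])
a=cv2.resize(cs["wrist"]["frame"][100:300,160:360],(450,450),interpolation=cv2.INTER_CUBIC)
b=cv2.resize(cs["scene"]["frame"][120:220,150:225],(338,450),interpolation=cv2.INTER_CUBIC)
cv2.imwrite("pics/e.png",np.hstack([a,b]))
for z in(0,.078):print(proj(cs["wrist"],[.495,.255,z],True))
```

```text
[0.49223025 0.25532064 0.20644356]
[258.63081365 176.64950591]
[258.93048294 189.28789559]
```

View pics/e.png

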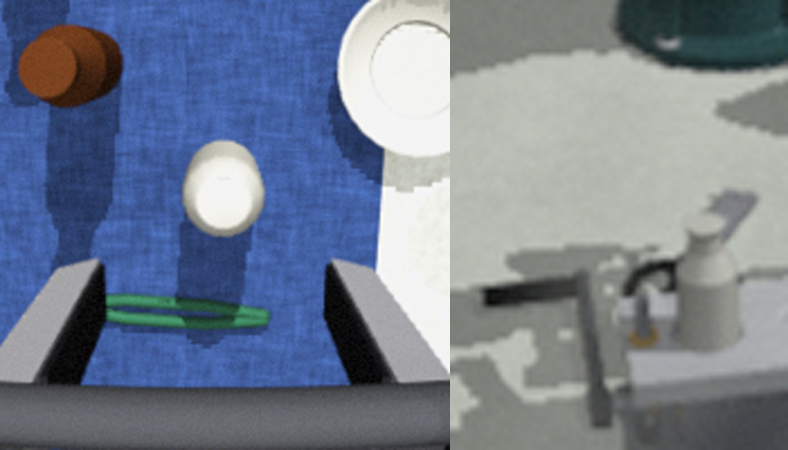

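Run:
```python
from h import *
import pickle
d=pickle.load(open("c3.pkl","rb"));c=d["wrist"]
print(at(c,259.3,162.7,0,True),at(c,241.3,184,.057,True),at(c,277.3,184,.057,True),get_obs()["position"])
```

```text
[0.49568238 0.27350153 0.        ] [0.47521559 0.25632977 0.057     ] [0.51581022 0.25673671 0.057     ] [0.49223025 0.25532064 0.20644356]
```

Emit:
drive_tool:
  moves:
    - {"offset": [-0.003, 0.003, 0.03], "twist": 0}
    - {"offset": [-0.003, 0.003, 0.065], "twist": 0}
    - {"offset": [-0.003, 0.003, 0.1], "twist": 0}
    - {"offset": [-0.003, 0.003, 0.135], "twist": 0}
    - {"offset": [-0.003, 0.003, 0.165], "twist": 0}
    - {"offset": [-0.003, 0.003, 0.183], "twist": 0}
    - {"offset": [-0.003, 0.003, 0.184], "twist": 0}
    - {"offset": [-0.003, 0.003, 0.184], "twist": 0}

```text
t: 9.28
position: [0.4935, 0.2504, 0.0212]
eef_rot: [0.706, 0.709, -0.005, -0.003]
ft_force: [-0.7, 0.5, 0.6]
grip_width: 0.0625
```

Emit:
drive_tool:
  moves:
    - {"offset": [0, 0, 0], "twist": 0}
    - {"offset": [0, 0, 0], "twist": 0}
    - {"offset": [0, 0, 0], "twist": 0}
    - {"offset": [0, 0, 0], "twist": 0}
    - {"offset": [0, 0, 0], "twist": 0}
    - {"offset": [0, 0, 0], "twist": 0}
  grip: 255
  force: 15

```text
t: 9.78
position: [0.4948, 0.2507, 0.0231]
eef_rot: [0.706, 0.709, -0.003, -0.002]
ft_force: [0.5, -0.8, 5.7]
grip_width: 0.0411
```

Emit:
drive_tool:
  moves:
    - {"offset": [0, 0, -0.02], "twist": 0}
    - {"offset": [0, 0, -0.055], "twist": 0}
    - {"offset": [0, 0, -0.09], "twist": 0}
    - {"offset": [0, 0, -0.125], "twist": 0}
    - {"offset": [-0.015, 0.006, -0.155], "twist": 0}
    - {"offset": [-0.045, 0.019, -0.16], "twist": 0}
    - {"offset": [-0.08, 0.034, -0.16], "twist": 0}
    - {"offset": [-0.115, 0.049, -0.16], "twist": 0}

```text
t: 10.45
position: [0.5459, 0.1359, 0.1841]
eef_rot: [0.705, 0.71, -0.002, -0.001]
ft_force: [0.7, 0.4, -1.6]
grip_width: 0.0416
```

Emit:
drive_tool:
  moves:
    - {"offset": [-0.037, 0.016, 0], "twist": 0}
    - {"offset": [-0.074, 0.032, 0], "twist": 0}
    - {"offset": [-0.111, 0.048, 0], "twist": 0}
    - {"offset": [-0.145, 0.062, 0], "twist": 0}
    - {"offset": [-0.16, 0.068, 0], "twist": 0}
    - {"offset": [-0.16, 0.068, 0], "twist": 0}
    - {"offset": [-0.16, 0.068, 0], "twist": 0}
    - {"offset": [-0.16, 0.068, 0], "twist": 0}

```text
t: 11.12
position: [0.6144, -0.022, 0.1838]
eef_rot: [0.704, 0.71, -0.002, -0.002]
ft_force: [0.0, -0.4, -0.8]
grip_width: 0.0414
```

Run:
```python
from h import *
import pickle
cs={n:camera(n) for n in("wrist",)};cs["o"]=get_obs();pickle.dump(cs,open("c4.pkl","wb"));print(cs["o"]["position"])
cv2.imwrite("pics/f.png",cv2.resize(cs["wrist"]["frame"][60:330,120:400],(622,600),interpolation=cv2.INTER_CUBIC))
```

```text
[ 0.61447221 -0.02172919  0.18404208]
```

View pics/f.png

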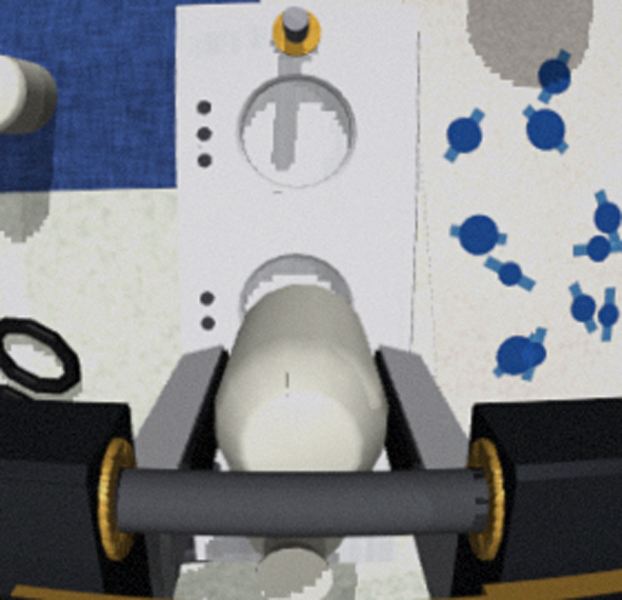

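Run:
```python
from h import *
import pickle
d=pickle.load(open("c4.pkl","rb"));c=d["wrist"];o=d["o"]["position"];print(o)
A=lambda u,v:(120+u/2.2214,60+v/2.2222)
print("bottom +y",at(c,*A(302,286),o[2]-.0231,True)," p2 +y",at(c,*A(296.5,254),.088,True))
for uv in((297,73),(297,188),(237,130.5),(356,130.5)): print("p3",at(c,*A(*uv),.088,True))
```

```text
[ 0.61447221 -0.02172919  0.18404208]
bottom +y [6.14731811e-01 4.94401446e-04 1.60942081e-01]  p2 +y [ 0.61222418 -0.00138024  0.088     ]
p3 [0.61180676 0.07449207 0.088     ]
p3 [0.61221245 0.02647295 0.088     ]
p3 [0.58719013 0.05042735 0.088     ]
p3 [0.6363731 0.0508035 0.088    ]
```

Emit:
drive_tool:
  moves:
    - {"offset": [-0.002, -0.0012, 0.01], "twist": 0}
    - {"offset": [-0.004, -0.0025, 0.03], "twist": 0}
    - {"offset": [-0.004, -0.0025, 0.05], "twist": 0}
    - {"offset": [-0.004, -0.0025, 0.065], "twist": 0}
    - {"offset": [-0.004, -0.0025, 0.066], "twist": 0}
    - {"offset": [-0.004, -0.0025, 0.066], "twist": 0}
    - {"offset": [-0.004, -0.0025, 0.066], "twist": 0}

```text
t: 11.75
position: [0.6119, -0.025, 0.1189]
eef_rot: [0.704, 0.711, -0.002, -0.001]
ft_force: [-0.6, -0.3, -0.9]
grip_width: 0.0414
```

Emit:
drive_tool:
  moves:
    - {"offset": [-0.0008, 0, 0.004], "twist": 0}
    - {"offset": [-0.0008, 0, 0.007], "twist": 0}
    - {"offset": [-0.0008, 0, 0.01], "twist": 0}
    - {"offset": [-0.0008, 0, 0.012], "twist": 0}
    - {"offset": [-0.0008, 0, 0.014], "twist": 0}
    - {"offset": [-0.0008, 0, 0.0155], "twist": 0}
    - {"offset": [-0.0008, 0, 0.016], "twist": 0}
    - {"offset": [-0.0008, 0, 0.016], "twist": 0}

```text
t: 12.42
position: [0.6119, -0.0264, 0.1045]
eef_rot: [0.704, 0.711, -0.002, -0.0]
ft_force: [-3.6, -2.1, 7.4]
grip_width: 0.0414
```

Emit:
drive_tool:
  moves:
    - {"offset": [0, 0, 0], "twist": 0}
    - {"offset": [0, 0, 0], "twist": 0}
    - {"offset": [0, 0, 0], "twist": 0}
    - {"offset": [0, 0, 0], "twist": 0}
  grip: 85

```text
t: 12.75
position: [0.6118, -0.0262, 0.104]
eef_rot: [0.704, 0.711, -0.002, -0.001]
ft_force: [0.3, -0.5, -0.2]
grip_width: 0.062
```

Emit:
drive_tool:
  moves:
    - {"offset": [0, 0, -0.025], "twist": 0}
    - {"offset": [0, 0, -0.06], "twist": 0}
    - {"offset": [0, 0, -0.09], "twist": 0}
    - {"offset": [0.012, -0.018, -0.1], "twist": 0}
    - {"offset": [0.03, -0.045, -0.1], "twist": 0}
    - {"offset": [0.05, -0.075, -0.1], "twist": 0}
    - {"offset": [0.07, -0.105, -0.1], "twist": 0}
    - {"offset": [0.09, -0.138, -0.1], "twist": 0}

```text
t: 13.42
position: [0.472, 0.0634, 0.2038]
eef_rot: [0.704, 0.71, -0.002, -0.001]
ft_force: [-0.9, 0.0, 0.3]
grip_width: 0.0621
```

Emit:
drive_tool:
  moves:
    - {"offset": [0.015, -0.024, 0], "twist": 0}
    - {"offset": [0.016, -0.026, 0], "twist": 0}
    - {"offset": [0.016, -0.026, 0], "twist": 0}
    - {"offset": [0.016, -0.026, 0], "twist": 0}

```text
t: 13.75
position: [0.4464, 0.079, 0.204]
eef_rot: [0.704, 0.711, -0.002, -0.001]
ft_force: [0.3, -0.3, -0.7]
grip_width: 0.0626
```

Run:
```python
from h import *
import pickle
cs={n:camera(n) for n in("wrist","scene")};cs["o"]=get_obs();pickle.dump(cs,open("c5.pkl","wb"));print(cs["o"]["position"])
a=cv2.resize(cs["wrist"]["frame"][100:300,160:360],(450,450),interpolation=cv2.INTER_CUBIC)
b=cv2.resize(cs["scene"]["frame"][120:220,150:225],(338,450),interpolation=cv2.INTER_CUBIC)
cv2.imwrite("pics/g.png",np.hstack([a,b]))
```

```text
[0.44680519 0.07856623 0.20369668]
```

View pics/g.png

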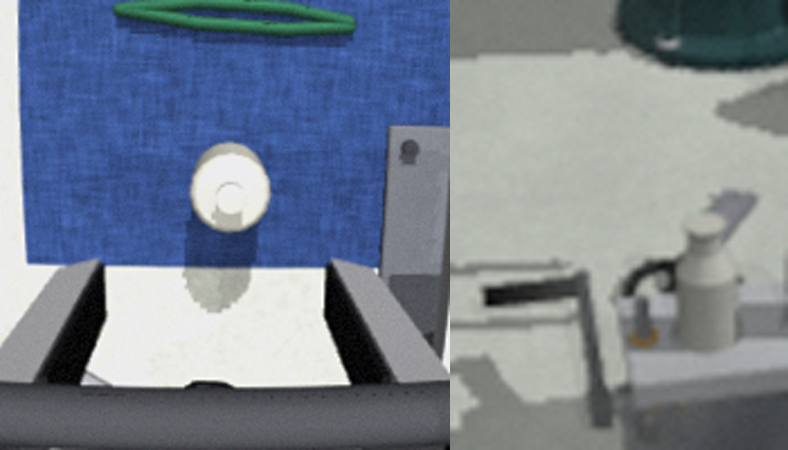

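Run:
```python
from h import *
import pickle
d=pickle.load(open("c5.pkl","rb"));c=d["wrist"]
A=lambda u,v:(160+u/2.25,100+v/2.25)
print(at(c,*A(230,143),0,True),at(c,*A(230,232),.045,True),at(c,*A(190,188),.045,True),at(c,*A(270,188),.045,True),at(c,*A(230,197),.06,True))
```

```text
[0.45483368 0.09598963 0.        ] [0.45453496 0.05493794 0.045     ] [0.43355452 0.07816643 0.045     ] [0.47483491 0.07863415 0.045     ] [0.45388822 0.07681188 0.06      ]
```

Emit:
drive_tool:
  moves:
    - {"offset": [-0.003, 0.004, 0.03], "twist": 0}
    - {"offset": [-0.003, 0.007, 0.065], "twist": 0}
    - {"offset": [-0.003, 0.008, 0.1], "twist": 0}
    - {"offset": [-0.003, 0.008, 0.135], "twist": 0}
    - {"offset": [-0.003, 0.008, 0.168], "twist": 0}
    - {"offset": [-0.003, 0.008, 0.187], "twist": 0}
    - {"offset": [-0.003, 0.008, 0.188], "twist": 0}
    - {"offset": [-0.003, 0.008, 0.188], "twist": 0}

```text
t: 14.52
position: [0.4536, 0.0748, 0.0143]
eef_rot: [0.705, 0.71, -0.003, -0.002]
ft_force: [0.5, 0.6, 0.9]
grip_width: 0.0631
```

Emit:
drive_tool:
  moves:
    - {"offset": [0, 0, 0], "twist": 0}
    - {"offset": [0, 0, 0], "twist": 0}
    - {"offset": [0, 0, 0], "twist": 0}
    - {"offset": [0, 0, 0], "twist": 0}
    - {"offset": [0, 0, 0], "twist": 0}
    - {"offset": [0, 0, 0], "twist": 0}
  grip: 255
  force: 15

```text
t: 15.02
position: [0.4549, 0.0748, 0.016]
eef_rot: [0.704, 0.71, -0.002, -0.001]
ft_force: [0.2, -0.5, 6.3]
grip_width: 0.0414
```

Emit:
drive_tool:
  moves:
    - {"offset": [0, 0, -0.02], "twist": 0}
    - {"offset": [0, 0, -0.055], "twist": 0}
    - {"offset": [0, 0, -0.09], "twist": 0}
    - {"offset": [0, 0, -0.125], "twist": 0}
    - {"offset": [-0.002, 0.015, -0.155], "twist": 0}
    - {"offset": [-0.008, 0.045, -0.165], "twist": 0}
    - {"offset": [-0.012, 0.08, -0.165], "twist": 0}
    - {"offset": [-0.018, 0.115, -0.165], "twist": 0}

```text
t: 15.68
position: [0.5726, 0.0582, 0.1824]
eef_rot: [0.704, 0.71, -0.001, 0.0]
ft_force: [-0.6, 0.4, -0.5]
grip_width: 0.0415
```

Emit:
drive_tool:
  moves:
    - {"offset": [-0.006, 0.028, 0], "twist": 0}
    - {"offset": [-0.007, 0.042, 0], "twist": 0}
    - {"offset": [-0.007, 0.042, 0], "twist": 0}
    - {"offset": [-0.007, 0.042, 0], "twist": 0}
    - {"offset": [-0.007, 0.042, 0], "twist": 0}

```text
t: 16.1
position: [0.6136, 0.0518, 0.182]
eef_rot: [0.704, 0.71, -0.001, -0.001]
ft_force: [-0.9, 0.1, -0.9]
grip_width: 0.0414
```

Run:
```python
from h import *
import pickle
cs={n:camera(n) for n in("wrist",)};cs["o"]=get_obs();pickle.dump(cs,open("c6.pkl","wb"));print(cs["o"]["position"])
cv2.imwrite("pics/i.png",cv2.resize(cs["wrist"]["frame"][60:330,120:400],(622,600),interpolation=cv2.INTER_CUBIC))
```

```text
[0.61350868 0.0518444  0.18233995]
```

View pics/i.png

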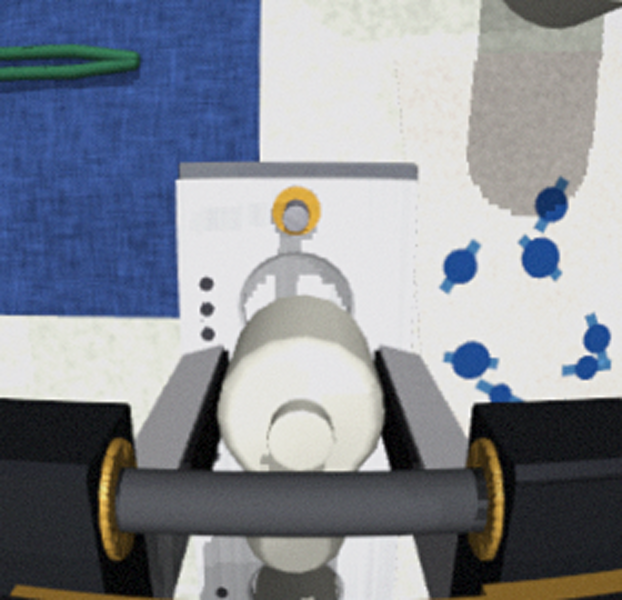

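Run:
```python
from h import *
import pickle
d=pickle.load(open("c6.pkl","rb"));c=d["wrist"];o=d["o"]["position"];print(o)
A=lambda u,v:(120+u/2.2214,60+v/2.2222)
print("bottom +y",at(c,*A(301.5,297),o[2]-.016,True)," p3 +y",at(c,*A(297,252),.088,True))
```

```text
[0.61350868 0.0518444  0.18233995]
bottom +y [0.61383218 0.07241946 0.16633995]  p3 +y [0.61192638 0.07351968 0.088     ]
```

Emit:
drive_tool:
  moves:
    - {"offset": [-0.001, -0.0015, 0.02], "twist": 0}
    - {"offset": [-0.001, -0.0015, 0.045], "twist": 0}
    - {"offset": [-0.001, -0.0015, 0.065], "twist": 0}
    - {"offset": [-0.001, -0.0015, 0.07], "twist": 0}
    - {"offset": [-0.001, -0.0015, 0.07], "twist": 0}
    - {"offset": [-0.001, -0.0015, 0.07], "twist": 0}
    - {"offset": [-0.001, -0.0015, 0.07], "twist": 0}

```text
t: 16.73
position: [0.6128, 0.0509, 0.1147]
eef_rot: [0.704, 0.71, 0.0, 0.001]
ft_force: [0.7, -0.2, -0.2]
grip_width: 0.0415
```

Emit:
drive_tool:
  moves:
    - {"offset": [-0.0005, -0.0005, 0.005], "twist": 0}
    - {"offset": [-0.0005, -0.0005, 0.008], "twist": 0}
    - {"offset": [-0.0005, -0.0005, 0.011], "twist": 0}
    - {"offset": [-0.0005, -0.0005, 0.014], "twist": 0}
    - {"offset": [-0.0005, -0.0005, 0.016], "twist": 0}
    - {"offset": [-0.0005, -0.0005, 0.018], "twist": 0}
    - {"offset": [-0.0005, -0.0005, 0.0185], "twist": 0}
    - {"offset": [-0.0005, -0.0005, 0.0185], "twist": 0}

```text
t: 17.4
position: [0.6122, 0.0501, 0.0975]
eef_rot: [0.704, 0.71, 0.0, 0.001]
ft_force: [-1.7, -0.3, 4.7]
grip_width: 0.0417
```

Emit:
drive_tool:
  moves:
    - {"offset": [0, 0, 0], "twist": 0}
    - {"offset": [0, 0, 0], "twist": 0}
    - {"offset": [0, 0, 0], "twist": 0}
    - {"offset": [0, 0, 0], "twist": 0}
  grip: 85

```text
t: 17.73
position: [0.6122, 0.0502, 0.0971]
eef_rot: [0.704, 0.71, 0.0, 0.001]
ft_force: [-0.2, 0.1, -0.5]
grip_width: 0.0618
```

Emit:
drive_tool:
  moves:
    - {"offset": [0, 0, -0.025], "twist": 0}
    - {"offset": [0, 0, -0.06], "twist": 0}
    - {"offset": [0, 0, -0.095], "twist": 0}
    - {"offset": [0, -0.01, -0.115], "twist": 0}
    - {"offset": [-0.005, -0.035, -0.12], "twist": 0}
    - {"offset": [-0.03, -0.06, -0.12], "twist": 0}
    - {"offset": [-0.06, -0.08, -0.12], "twist": 0}
    - {"offset": [-0.095, -0.1, -0.12], "twist": 0}

```text
t: 18.4
position: [0.5119, -0.0452, 0.2173]
eef_rot: [0.703, 0.711, 0.001, 0.001]
ft_force: [0.7, -0.6, -0.0]
grip_width: 0.0624
```

Emit:
drive_tool:
  moves:
    - {"offset": [-0.037, 0, 0], "twist": 0}
    - {"offset": [-0.074, 0, 0], "twist": 0}
    - {"offset": [-0.111, 0, 0], "twist": 0}
    - {"offset": [-0.145, 0, 0], "twist": 0}
    - {"offset": [-0.165, 0, 0], "twist": 0}
    - {"offset": [-0.168, 0, 0], "twist": 0}
    - {"offset": [-0.168, 0, 0], "twist": 0}

```text
t: 18.98
position: [0.5137, -0.2141, 0.2167]
eef_rot: [0.704, 0.71, 0.001, 0.001]
ft_force: [-1.2, -0.5, -0.3]
grip_width: 0.0629
```

Run:
```python
from h import *
import pickle
cs={n:camera(n) for n in("wrist","scene","side")};cs["o"]=get_obs();pickle.dump(cs,open("c7.pkl","wb"));print(cs["o"]["position"])
c=cs["wrist"];f=c["frame"]
g=f.max(2)
for p in([.505,-.213,.063],[.505,-.178,.063],[.505,-.248,.063]):print(proj(c,p,True).round(1))
m=(g<60).astype(np.uint8);m[215:]=0
n,l,s,ce=cv2.connectedComponentsWithStats(m)
for i in range(1,n):
    if s[i,4]>100: print(s[i],ce[i].round(1),cv2.minAreaRect(np.argwhere(l==i)[:,::-1].astype(np.float32)))
print(g[130:230:6,200:312:4])
```

```text
[ 0.51406423 -0.21190962  0.21738664]
[247.2 183. ]
[247.4 152.4]
[247.1 212.4]
[295   6   7  38 147] [298.6  26.9] ((298.0, 24.5), (37.0, 6.0), 90.0)
[   0   14   17   89 1003] [ 6.4 54.7] ((8.0, 58.0), (88.0, 16.0), 90.0)
[347  19  27  16 130] [359.7  26.2] ((359.2500305175781, 25.75), (9.899494171142578, 28.991374969482422), 45.0)
[ 157   56   74   67 1724] [194.5  86.2] ((198.6380157470703, 89.74952697753906), (64.939208984375, 70.12120056152344), 73.85565948486328)
[ 241  144  106   68 1373] [277.5 166.6] ((294.1191711425781, 177.29690551757812), (64.31944274902344, 105.95490264892578), 87.92996978759766)
[[204 203 204 203 202 205 203 202 204 201 204 196 204 202 204 200 204 206
  201 201 157  82  72  67  66  65 208 205]
 [205 203 200 203 204 201 198 202 203 197 203 200 203 202 202 203 201 201
  201 195 175 119 123 117 115 108 104 106]
 [206 204 204 202 205 204 206 203 207 208 206 204 205 209 206 207 204 206
  203 205 204 148 138 132 135 137 155 145]
 [203 202 202 202 201 201 206 204 205 208  92  59  66  64  63  65  69  59
   68  64  66  67  67  67  42  37  44  35]
 [199 199 204 
[... 807 characters left out ...]
203 206 208 204 204 206 204 208 202 204 207   9  20  16 148 146 145 150
  145 148 145 153 151 155 151 153 148 149]
 [198 205 204 207 203 205 205 207 205 150 150  20  22  16 136 148 146 133
  148 149 151 144 148 152 148 151 149 150]
 [201 202 206 208 202 204 204 203 204 190 145   6  22   1 141 141 153 160
  180 204 185 143 146 146 143 150 141 148]
 [202 199 203 202 206 207 204 204 199 192 139 152 147 202 203 203 205 203
  205 206 205 148 148 147 150 147 156 147]
 [112  10 205 208 203 206 204 206 206 204 146 146 169 201 204 203 202 204
  205 204 204 206 201 203 170 143  85  26]
 [ 17   8 204 205 206 208 204 205 204 193 143 152 157 208 202 205 200 205
  203 201 203 204 204 202 180 142  56   6]]
```

Emit:
drive_tool:
  moves:
    - {"offset": [-0.002, -0.004, 0.03], "twist": 0}
    - {"offset": [-0.002, -0.0075, 0.065], "twist": 0}
    - {"offset": [-0.002, -0.0075, 0.1], "twist": 0}
    - {"offset": [-0.002, -0.0075, 0.135], "twist": 0}
    - {"offset": [-0.002, -0.0075, 0.158], "twist": 0}
    - {"offset": [-0.002, -0.0075, 0.17], "twist": 0}
    - {"offset": [-0.002, -0.0075, 0.17], "twist": 0}
    - {"offset": [-0.002, -0.0075, 0.17], "twist": 0}

```text
t: 19.8
position: [0.5076, -0.2133, 0.048]
eef_rot: [0.702, 0.712, 0.001, 0.001]
ft_force: [-1.3, -0.5, 0.5]
grip_width: 0.0625
```

Emit:
drive_tool:
  moves:
    - {"offset": [0, 0, 0], "twist": 0}
    - {"offset": [0, 0, 0], "twist": 0}
    - {"offset": [0, 0, 0], "twist": 0}
    - {"offset": [0, 0, 0], "twist": 0}
    - {"offset": [0, 0, 0], "twist": 0}
    - {"offset": [0, 0, 0], "twist": 0}
    - {"offset": [0, 0, 0], "twist": 0}
  grip: 255
  force: 25

```text
t: 20.38
position: [0.5076, -0.2134, 0.0482]
eef_rot: [0.702, 0.712, 0.001, 0.001]
ft_force: [0.2, -0.6, 0.1]
grip_width: 0.0192
```

Emit:
drive_tool:
  moves:
    - {"offset": [0, 0, 0], "twist": 0}
    - {"offset": [0, 0, 0], "twist": 0}
    - {"offset": [0, 0, 0], "twist": 0}

```text
t: 20.63
position: [0.5063, -0.2134, 0.0479]
eef_rot: [0.702, 0.712, 0.0, 0.0]
ft_force: [-4.9, 1.3, 2.1]
grip_width: 0.0151
```

Emit:
drive_tool:
  moves:
    - {"offset": [0, 0.0044, -0.0124], "twist": 0}
    - {"offset": [0, 0.0103, -0.0242], "twist": 0}
    - {"offset": [0, 0.0175, -0.0353], "twist": 0}
    - {"offset": [0, 0.026, -0.0453], "twist": 0}
    - {"offset": [0, 0.026, -0.0453], "twist": 0}
    - {"offset": [0, 0.026, -0.0453], "twist": 0}

```text
t: 21.13
position: [0.528, -0.2134, 0.0931]
eef_rot: [0.702, 0.712, -0.004, -0.004]
ft_force: [-12.2, 0.1, 7.5]
grip_width: 0.0152
```

Emit:
drive_tool:
  moves:
    - {"offset": [0, 0.0103, -0.011], "twist": 0}
    - {"offset": [0, 0.0232, -0.0213], "twist": 0}
    - {"offset": [0, 0.0375, -0.0295], "twist": 0}
    - {"offset": [0, 0.0528, -0.0356], "twist": 0}
    - {"offset": [0, 0.0528, -0.0356], "twist": 0}
    - {"offset": [0, 0.0528, -0.0356], "twist": 0}

```text
t: 21.63
position: [0.5795, -0.2133, 0.1315]
eef_rot: [0.702, 0.712, -0.005, -0.004]
ft_force: [-11.1, 0.3, 12.1]
grip_width: 0.0153
```

Emit:
drive_tool:
  moves:
    - {"offset": [0, 0.009, -0.0035], "twist": 0}
    - {"offset": [0, 0.018, -0.006], "twist": 0}
    - {"offset": [0, 0.027, -0.0075], "twist": 0}
    - {"offset": [0, 0.035, -0.0085], "twist": 0}
    - {"offset": [0, 0.035, -0.0085], "twist": 0}
    - {"offset": [0, 0.035, -0.0085], "twist": 0}
    - {"offset": [0, 0.035, -0.0085], "twist": 0}

```text
t: 22.22
position: [0.6121, -0.2132, 0.139]
eef_rot: [0.703, 0.711, -0.008, -0.007]
ft_force: [-8.3, -1.0, 3.3]
grip_width: 0.0152
```

Run:
```python
from fit import *
n={k:camera(k) for k in("scene","side","wrist")};n["o"]=get_obs();pickle.dump(n,open("c8.pkl","wb"));print(n["o"]["position"],n["o"]["ft_force"])
# carriage height: fit per camera, plate edges only, z free, xy bounded by the earlier fit in that camera
import fit
old=pickle.load(open("c7.pkl","rb"))
M0=M[:160+60].copy()
for k,x0 in(("scene",(.608,-.0218)),("side",(.6175,-.024))):
    for lab,c in(("before",old[k]),("now",n[k])):
        G=grad(c,.8); res=[]
        for dz in np.arange(-.006,.03,.001):
            fit.M=M0+[0,0,dz]
            res.append((max(score(c,G,x0[0]+a,x0[1]+b,.003) for a in(-.001,0,.001) for b in(-.001,0,.001)),round(dz,3)))
        print(k,lab,sorted(res)[::-1][:4])
```

```text
[ 0.6120467  -0.21325306  0.13905026] [-8.27639923  0.24405469  3.15349413]
scene before [(np.float32(74.99305), np.float64(0.002)), (np.float32(74.988335), np.float64(0.001)), (np.float32(74.82969), np.float64(0.003)), (np.float32(74.564766), np.float64(0.0))]
scene now [(np.float32(74.703674), np.float64(0.02)), (np.float32(74.65546), np.float64(0.019)), (np.float32(74.56273), np.float64(0.018)), (np.float32(74.097565), np.float64(0.017))]
side before [(np.float32(49.68957), np.float64(0.002)), (np.float32(49.688194), np.float64(0.001)), (np.float32(49.5411), np.float64(0.0)), (np.float32(49.44457), np.float64(0.003))]
side now [(np.float32(55.267258), np.float64(-0.003)), (np.float32(55.196053), np.float64(-0.002)), (np.float32(55.14383), np.float64(-0.004)), (np.float32(55.04011), np.float64(-0.001))]
```

Emit:
drive_tool:
  moves:
    - {"offset": [0, 0.0035, -0.001], "twist": 0}
    - {"offset": [0, 0.0035, -0.001], "twist": 0}
    - {"offset": [0, 0.0035, -0.001], "twist": 0}
    - {"offset": [0, 0.0035, -0.001], "twist": 0}

```text
t: 22.7
position: [0.6122, -0.2132, 0.1391]
eef_rot: [0.703, 0.711, -0.01, -0.01]
ft_force: [-9.1, -0.4, 2.6]
grip_width: 0.0151
```

Run:
```python
from h import *
import pickle
n={k:camera(k) for k in("scene","side")};o=get_obs();print(o["t"],o["position"],o["ft_force"],o["grip_width"])
old=pickle.load(open("c7.pkl","rb"));k="scene"
for nm,y,h in(("vase",-.0997,.096),("shaker",-.0246,.078),("pot",.0503,.06)):
    top=proj(n[k],[.612,y,.080+h]);bot=proj(n[k],[.612,y,.088]);exp=proj(n[k],[.612,y,.098+h])-top
    u=int(top[0]);T=old[k]["frame"][int(top[1])-3:int(bot[1])-2,u-9:u+10]
    y0=int(top[1])-20;S=n[k]["frame"][y0:int(bot[1])+8,u-18:u+19]
    f=8;T=cv2.resize(T,None,fx=f,fy=f,interpolation=cv2.INTER_CUBIC);S=cv2.resize(S,None,fx=f,fy=f,interpolation=cv2.INTER_CUBIC)
    r=cv2.matchTemplate(S,T,cv2.TM_CCOEFF_NORMED);_,m,_,l=cv2.minMaxLoc(r)
    print(nm,"score",round(m,3),"shift",l[0]/f-9,l[1]/f-17,"expected",exp.round(2))
```

```text
22.8 [ 0.61224126 -0.21322193  0.13906674] [-8.64766975  0.23105813  2.60603442] 0.01511918847241457
vase score 0.712 shift 0.375 -4.125 expected [-0.25 -5.16]
shaker score 0.96 shift 0.0 -4.0 expected [-0.06 -5.05]
pot score 0.988 shift 0.125 -4.5 expected [ 0.11 -4.95]
```

Emit:
drive_tool:
  moves:
    - {"offset": [0, 0.005, -0.001], "twist": 0}
    - {"offset": [0, 0.009, -0.001], "twist": 0}
    - {"offset": [0, 0.009, -0.001], "twist": 0}
    - {"offset": [0, 0.009, -0.001], "twist": 0}

```text
t: 23.13
position: [0.6178, -0.2132, 0.1392]
eef_rot: [0.703, 0.711, -0.013, -0.013]
ft_force: [-9.8, 0.2, 4.4]
grip_width: 0.015
```

```bash
cat > rise.py <<'E'
from h import *
import pickle
def rise(c,old):
    out=[]
    for nm,y,h in(("vase",-.0997,.096),("shaker",-.0246,.078),("pot",.0503,.06)):
        top=proj(c,[.612,y,.080+h]);bot=proj(c,[.612,y,.088])
        u=int(top[0]);t=int(top[1]);b=int(bot[1])
        T=old["frame"][t-2:b-2,u-9:u+10].astype(np.float32);S=c["frame"][t-9:b+1,u-12:u+13].astype(np.float32)
        r=cv2.matchTemplate(S,T,cv2.TM_CCOEFF_NORMED);_,m,_,(i,j)=cv2.minMaxLoc(r)
        s=j
        if 0<j<r.shape[0]-1: a,bb,d=r[j-1:j+2,i]; s=j+.5*(a-d)/(a-2*bb+d)
        out.append((nm,round(float(m),3),i-3,round(float(s-7),2)))
    return out
E
python3 - <<'E'
from rise import *
c7=pickle.load(open("c7.pkl","rb"));c8=pickle.load(open("c8.pkl","rb"))
c9={k:camera(k) for k in("scene","side")};c9["o"]=get_obs();pickle.dump(c9,open("c9.pkl","wb"))
print(c9["o"]["position"],c9["o"]["eef_rot"],c9["o"]["ft_force"])
print("c8",rise(c8["scene"],c7["scene"]));print("c9",rise(c9["scene"],c7["scene"]));print("c9-c8",rise(c9["scene"],c8["scene"]))
E
```

```text
[ 0.61783938 -0.21322185  0.13919593] [ 0.70329159  0.71066372 -0.01279049 -0.01320676] [-9.84924571  0.40339763  2.77387208]
c8 [('vase', 0.705, 0, -4.02), ('shaker', 0.977, 0, -4.28), ('pot', 0.954, 0, -4.48)]
c9 [('vase', 0.705, 0, -4.05), ('shaker', 0.976, 0, -4.29), ('pot', 0.955, 0, -4.46)]
c9-c8 [('vase', 0.997, 0, 0.01), ('shaker', 0.998, 0, -0.05), ('pot', 0.999, 0, 0.02)]
```

Emit:
drive_tool:
  moves:
    - {"offset": [0, 0.001, -0.001], "twist": 0}
    - {"offset": [0, 0.001, -0.001], "twist": 0}
    - {"offset": [0, 0.001, -0.001], "twist": 0}
    - {"offset": [0, 0.001, -0.001], "twist": 0}
    - {"offset": [0, 0.001, -0.001], "twist": 0}

```text
t: 23.65
position: [0.6169, -0.2132, 0.1393]
eef_rot: [0.703, 0.71, -0.014, -0.015]
ft_force: [-6.8, -0.8, 1.3]
grip_width: 0.0151
```

Run:
```python
from rise import *
c8=pickle.load(open("c8.pkl","rb"));c7=pickle.load(open("c7.pkl","rb"))
c=camera("scene");o=get_obs();print(o["t"],o["position"],o["ft_force"],o["grip_width"]);print(rise(c,c8["scene"]),rise(c,c7["scene"]))
# side view: columns of pixels of shaker/pot/vase outlines vs. upright model at lifted height
s=camera("side");m=s["frame"].min(2)
for nm,y,h in(("vase",-.0997,.05),("shaker",-.0246,.04),("pot",.0503,.03)):
    for z in(.106+.004,.098+h):
        p=proj(s,[.6165,y,z]);print(nm,p.round(1),m[int(p[1]),int(p[0])-11:int(p[0])+12].tolist())
```

```text
23.7 [ 0.61691351 -0.2131864   0.1392567 ] [-6.95799561  0.93873147  1.26934463] 0.015124226739866133
[('vase', 0.998, 0, 0.01), ('shaker', 0.998, 0, -0.05), ('pot', 0.998, 0, 0.01)] [('vase', 0.705, 0, -4.04), ('shaker', 0.977, 0, -4.28), ('pot', 0.955, 0, -4.46)]
vase [242.8 164.9] [125, 116, 128, 146, 148, 146, 147, 144, 145, 134, 108, 81, 72, 72, 72, 68, 80, 76, 72, 91, 114, 123, 126]
vase [242.4 156.3] [94, 93, 130, 138, 137, 133, 117, 130, 145, 149, 147, 147, 148, 144, 132, 126, 110, 73, 43, 79, 133, 142, 139]
shaker [237.3 176.7] [130, 130, 132, 131, 132, 131, 116, 118, 124, 125, 124, 126, 121, 116, 110, 102, 87, 67, 75, 91, 118, 124, 126]
shaker [236.9 170.3] [140, 138, 137, 132, 127, 130, 121, 115, 120, 129, 130, 130, 126, 121, 115, 109, 98, 86, 73, 83, 87, 88, 85]
pot [231.3 189.7] [130, 132, 132, 133, 134, 120, 115, 122, 123, 125, 126, 124, 122, 115, 106, 98, 88, 73, 63, 87, 121, 127, 128]
pot [230.9 185.5] [131, 131, 129, 130, 134, 133, 111, 119, 139, 142, 146, 144, 149, 146, 143, 135, 119, 90, 70, 87, 93, 93, 91]
```

```bash
python3 -c "
from rig import *
print(job_done()); o=get_obs(); print(o['t'],o['position'])"
```

```text
the job is handed in; nothing more can be done
None
the job is handed in; nothing more can be done
```

I put the vase, shaker and pot into the one-, two- and three-dot pockets in that order. Then I swung the lever to upright and handed the job in at about 23.7 s, with the gripper still holding the lever.

- **Seating:** each blank stopped 81–82 mm above the table, against a nominal 80 mm pocket floor and 88 mm rim, so all three are down in their pockets. After release I saw the vase upright. The shaker and pot I checked only by numbers, because the picture allowance was used up.
- **Lever:** pushing the lever about 5.6 mm through its top position did not change the carriage height measurably (under 0.2 mm), so the carriage is at its highest. I settled between the two ends of that push. My arc fits put the axis anywhere from 0.613 to 0.620 m in x, so the lever angle is uncertain by about 0.03 rad.
- **Carriage rise:** the two checks disagreed. The plate-edge fit from the scene camera gave about 18 mm, while the shift of the blanks in the image gave 4.0–4.5 pixels where about 5 were expected for 18 mm. The lever did not start quite at zero, which may explain part of the difference. The side camera could not confirm the height, probably because the arm was in the way.
- **Other objects:** I saw no unplanned contact forces, but I did not do a final check of the other things on the table.

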